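# Pump a vacuum foot until its indicator pin is out

## Robot

A 6-joint arm with a two-finger parallel gripper is mounted at the origin on the work surface. World frame = base frame: x ahead of the robot, y to its left, z up, the work surface at z = 0. Lengths are in mm, angles in rad, forces in N, time in s.
With the tool pointing down it reaches from about 325 to 875 mm from the base axis. Payload 4.4 kg.
Tool frame: the origin (TCP) lies at the very end of the fingers, on their centre line; the grasp point (between the pads) lies 19 mm behind it; z points along the fingers, y is the direction in which the jaws open and shut (so a half turn about z gives the same grasp; the last joint's range is limited). The gripper opens to 85 mm and grips with 20 to 120 N. Pads are 22 mm wide; open, the fingers measure 114 mm over their backs; the gripper's body (76 mm by 85 mm) begins 54 mm behind the grasp point. The pads swing forward as they close: fully open they stand 13 mm farther back than shut.
Start: joints at [-1.405, 0.207, 1.542, -0, 1.393, -0.15], TCP at [179.116, -546.393, 231.282] pointing down, gripper open.
Joint ranges: [-2.73, 2.73], [-0.86, 2.22], [0.23, 2.46], [-1.11, 4.25], [0.08, 2.63], [-2.82, 2.82]. Speed limits (rad/s): [2.79, 2.79, 3.14, 3.14, 3.14, 3.14].

## Interface

Orientations are given as a rotation vector (axis times angle).
In Python, from bench import status, vision, hand_in gives the robot as it stands.
- The arm moves only by the shell command python3 -m pendant 'ROWS' [OPENING]. ROWS is JSON, one flat list of numbers, 4 for each row, row after row: the shift along the tool's x, y, z in m, then the turn about the tool's z in degrees. In form: [dx, dy, dz, turn, dx, dy, dz, turn, ...]. A call has 1 to 20 rows; each row is the pose to reach, as a shift and turn from the pose measured when the call began, along the tool's axes at that moment; what a row does not reach only later rows make up. A row lasts 1/8 s, in which the tool goes at most 62.5 mm and 10.7 degrees, less where a joint would pass 70% of its speed; a pose out of reach is approached as far as the arm can. A call with a gripper value outside its range is refused whole. OPENING is the opening in per cent of the stroke, from 0 (shut) to 100 (fully open), set as the call begins (- or left out, the last holds). The fingers move at their own pace and stop on an object; the grip force is fixed at half the most. Time passes only in rows, so rows that repeat a pose let the fingers close. It gives the time, the measured TCP pose, the force and the opening at its end, in the units of the state.
- status.state(): the state, without advancing time (a new reading comes with each control period).
- vision.snapshot(name): name is "scene" or "top" or "wrist"; returns the picture (384x512x3 uint8, red, green, blue); there is no depth.
- vision.camera_params(name): a dict with "fx", "fy", "cx", "cy" (pixels), "k1" (the pictures are not rectified: a ray, as slopes to the right and down, at radius r is drawn at 1 + k1 r^2 times it, then the intrinsics apply), "T" (4x4, takes a point from camera to world coordinates). Camera axes: x right, y down, z forward; pixel columns grow to the right and rows downward; lengths in mm; the calibration is good to about 2 mm. A picture is of the moment at which its call begins: read the wrist's pose just before it. camera_params takes no time and is no camera call; for the wrist camera it gives the pose at the moment of the call.
- hand_in(): hands the job in, once; it reports no verdict.
The state is a dict: "time_s": time; "joint_positions": joint angles; "qvel": joint speeds; "effort": joint torques, N m; "tool_pos": TCP position; "eef_rot": TCP orientation; "ft_force": force on the tool from outside, world axes, zero at the start; "moment": the same for the moment, N m; "width": finger opening in mm.
Only numpy, scipy, OpenCV 4.12 (cv2) and the standard library are available. Lean on these libraries where they do the work, as an engineer would, in place of code of your own. Each camera call takes 0.05 s, during which the arm holds its last target.

## Task

The vacuum foot with the blue plunger has lost its vacuum. With the fingertips, press its blue plunger all the way down and let it come all the way up again, stroke after stroke, until its indicator pin stands fully out with the whole green band showing; then leave the plunger up. Do not touch the pin, leave the yellow plunger alone, and do not move the other things on the bench.

Things in the scene. Friction and masses are not known exactly. Their poses are not given: they have to be found in the camera images.
- foot: the vacuum foot to be pumped: a white housing 180 x 110 mm and 35 mm high on a black rubber base, fixed to the bench. Origin: centre of its underside; x along its length, z up. At x = 0, y = 0 stands the plunger, at x = +62 mm the indicator turret (white, 25 mm across, top 70 mm high), at x = -62 mm a post with a ball, 89 mm high, from which an arm carries a small tilted sample plate (about 55 x 85 mm, up to 90 mm high) centred at x = -115 mm
- foot_plunger: the blue plunger cap: a flat round cap 40 mm across and 12 mm thick on a steel stem. Origin: the centre of the cap's top face, 100 mm above the bench when up and 78 mm when fully down; z up
- plunger_in (a joint): how far the plunger is pressed: 0 m up, 0.022 m fully down (a firm stop). A spring returns it; it takes about 3 N to start, 7 N half way and 16 to 20 N near the bottom. Each full stroke (down at least 18 mm, then right up again) raises the pin 3 to 6 mm, and it rises as the plunger comes back up; strokes under 10 mm raise nothing, those in between raise less. Between strokes the pin stays where it is, and once it is fully out more strokes do no harm
- foot_pin: the indicator pin in the white turret: red, 11 mm across, with a 4 mm green band at its foot that only shows when the pin is out. Origin: the centre of its top face, 72 mm above the bench when sunk and 96 mm when fully out; z up
- pin_out (a joint): how far the indicator pin has risen: 0 m sunk, 0.024 m fully out; it starts at 0 to 0.008 m
- spare: the other vacuum foot, also fixed, of the same build and size, with a yellow plunger and a magnifier ring on its arm; its pin is already fully out. Leave it alone. Origin: centre of its underside, axes as for the first foot
- spare_plunger (a joint): how far the yellow plunger is pressed: 0 m up, 0.022 m fully down
- weight_a: loose brass weight 50 x 50 mm, 50 mm high with its black knob, between the feet. Origin: centre of its underside
- weight_b: loose steel weight of the same size, beyond the feet. Origin: centre of its underside
- mister: loose white bottle 54 mm across, 150 mm high. Origin: centre of its underside
- jar: loose amber jar 60 mm across, 70 mm high. Origin: centre of its underside
- brush: loose brush 170 mm long, lying flat beyond the feet. Origin: underside
- cup: loose white cup 70 mm across, 80 mm high. Origin: centre of its underside
- eraser: loose green eraser block 55 x 28 x 18 mm. Origin: centre of its underside

How it is judged:
By the outcome, as a careful person would: the job done as asked, in the order asked, and still so for the second after the job is handed in, with the robot touching nothing.
It also fails if it takes over 48 s, if anything falls off the work surface, if the arm or the gripper's body presses on something with over 40 N, if the wrist force passes 120 N, or if a joint passes its speed limit or range.

## Working session

There is one attempt and no reset: what is moved stays moved. The work goes in short steps, Python scripts to look and compute and a shell command to move; the robot and the scene stay as the last step left them, time stands still between calls to the robot, and variables do not carry over. Pictures are saved under pics/ and viewed, and the job is handed in when it is done.

```bash
mkdir -p pics; ls
python3 - <<'E'
from bench import status, vision
import cv2
print(status.state())
for n in("scene","top"):
    im=vision.snapshot(n); cv2.imwrite(f"pics/{n}0.png",im[:,:,::-1]); p=vision.camera_params(n); print(n,p)
E
```

```text
pics
{'time_s': 0.0, 'joint_positions': array([-1.40446722e+00,  2.07429772e-01,  1.54296619e+00, -3.42721462e-05,
        1.39350162e+00, -1.50514298e-01]), 'qvel': array([ 9.47997845e-04,  2.17096494e-04, -1.68371704e-05, -1.45302426e-03,
        4.94627424e-04,  1.86459076e-03]), 'effort': array([-2.87066350e-04, -3.83032072e+01, -2.91596425e+01, -1.35997252e-04,
        1.04810888e-02, -1.65964838e-05]), 'tool_pos': array([ 178.99528897, -545.62634133,  230.11441537]), 'eef_rot': array([-3.09997484e+00, -4.95263111e-01,  8.15472491e-05]), 'ft_force': array([-1.00846815, -0.38361664, -0.33350092]), 'moment': array([-0.00849799,  0.01335991,  0.02101791]), 'width': 85.53112334012509}
scene {'fx': 440.1766483109397, 'fy': 440.1766483109397, 'cx': 251.07738710515474, 'cy': 198.56785410342843, 'k1': 0.007013808952671, 'T': array([[-7.11337331e-01,  5.46518664e-01, -4.41946322e-01,
         1.09599269e+03],
       [ 7.02567893e-01,  5.70732875e-01, -4.25043929e-01,
         4.84172521e+02],
       [ 1.99388548e-02, -6.12846910e-01, -7.89950066e-01,
         1.00981774e+03],
       [ 0.00000000e+00,  0.00000000e+00,  0.00000000e+00,
         1.00000000e+00]])}
top {'fx': 471.4256774978016, 'fy': 471.4256774978016, 'cx': 258.47191487792253, 'cy': 193.24716671214517, 'k1': 0.0679551219413215, 'T': array([[ 6.50537293e-03, -9.94956043e-01,  1.00100709e-01,
         4.50979678e+02],
       [-9.99844331e-01, -4.82999928e-03,  1.69701423e-02,
        -8.37494012e+00],
       [-1.64010593e-02, -1.00195523e-01, -9.94832580e-01,
         1.60466414e+03],
       [ 0.00000000e+00,  0.00000000e+00,  0.00000000e+00,
         1.00000000e+00]])}
```

View pics/scene0.png

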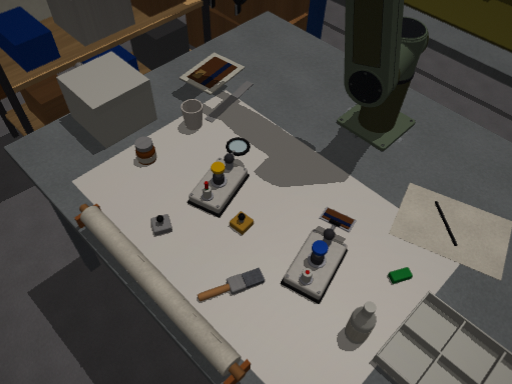

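View pics/top0.png

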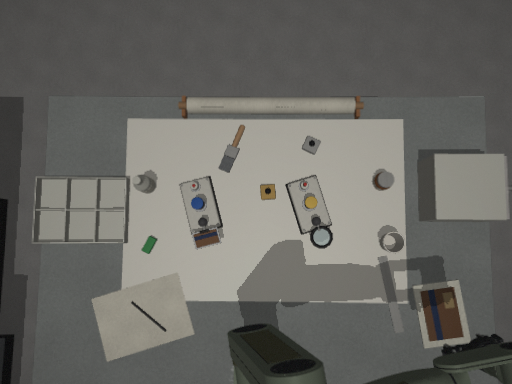

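The blue cap is near (198,203) in the top view and (320,247) in the scene view. The pin is at (195,186) and (308,272), and the ball and sample plate are at (203,222) and (207,238). Next I'll measure these points.

```bash
cat > h.py <<'E'
import numpy as np, cv2
def ray(p,uv):
    K=np.array([[p['fx'],0,p['cx']],[0,p['fy'],p['cy']],[0,0,1]])
    s=cv2.undistortPoints(np.array([[uv]],float),K,np.array([p['k1'],0,0,0.]))[0,0]
    T=p['T']; return T[:3,3],T[:3,:3]@np.array([s[0],s[1],1])
def at(p,uv,z):
    o,d=ray(p,uv); return o+d*(z-o[2])/d[2]
def tri(p1,a,p2,b):
    o1,d1=ray(p1,a);o2,d2=ray(p2,b)
    s=np.linalg.lstsq(np.c_[d1,-d2],o2-o1,rcond=None)[0]
    x,y=o1+s[0]*d1,o2+s[1]*d2; return (x+y)/2,np.linalg.norm(x-y)
E
python3 - <<'E'
from bench import vision
import cv2,numpy as np
from h import *
im={n:cv2.imread(f"pics/{n}0.png") for n in("scene","top")}
P={n:vision.camera_params(n) for n in im}
roi={"scene":(295,230,345,290),"top":(180,175,222,250)}
for n in im:
    x0,y0,x1,y1=roi[n]; sub=im[n][y0:y1,x0:x1]
    cv2.imwrite(f"pics/{n}_c.png",cv2.resize(sub,None,fx=9 if n=='scene' else 8,fy=9 if n=='scene' else 8,interpolation=cv2.INTER_NEAREST))
    h=cv2.cvtColor(sub,cv2.COLOR_BGR2HSV).astype(int)
    for nm,m in(("blue",(abs(h[...,0]-112)<14)&(h[...,1]>170)&(h[...,2]>60)),("red",((h[...,0]<8)|(h[...,0]>172))&(h[...,1]>100)&(h[...,2]>80))):
        k,l,st,c=cv2.connectedComponentsWithStats(m.astype(np.uint8))
        for i in range(1,k):
            if st[i,4]>4: 
                uv=c[i]+[x0,y0]; print(n,nm,uv,st[i],at(P[n],uv,100 if nm=="blue" else 75))
E
```

```text
scene blue [319.5748503  247.06586826] [ 17  11  16  13 167] [571.61288169 214.87970707 100.        ]
scene red [307.  271.5] [10 40  5  4 16] [631.42014191 230.43898206  75.        ]
top red [193.28571429 185.        ] [12  9  3  3  7] [630.96889107 231.1146567   75.        ]
```

View pics/scene_c.png

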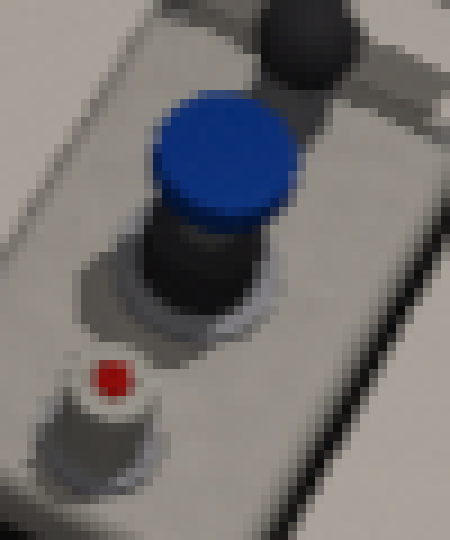

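View pics/top_c.png

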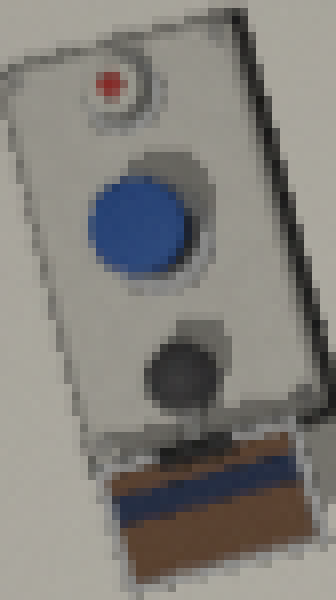

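```bash
cat >> h.py <<'E'
from scipy.spatial.transform import Rotation as Rn
def shift(s,target):
    R=Rn.from_rotvec(s['eef_rot']).as_matrix()
    return R.T@(np.array(target)-s['tool_pos'])/1000, R
E
python3 - <<'E'
from bench import status,vision
from h import *
P={n:vision.camera_params(n) for n in("scene","top")}
print(tri(P['scene'],(319.8,246.5),P['top'],(197.1,202.8)),at(P['top'],(197.1,202.8),100),at(P['scene'],(319.8,246.5),100))
s=status.state()
d,R=shift(s,(571,214.5,200));print(d,R.round(3))
for uv in [(310,202),(268,191)]: print(at(P['top'],uv,100))
E
```

```text
(array([570.42515713, 214.05214726, 100.38191208]), np.float64(0.7232583286490494)) [570.6551463  213.80565538 100.        ] [569.98628971 214.2292511  100.        ]
[ 0.60930417 -0.60016387  0.03166497] [[ 0.95   0.312 -0.   ]
 [ 0.312 -0.95   0.002]
 [ 0.    -0.002 -1.   ]]
[ 575.0823331  -147.48769341  100.        ]
[609.77518658 -13.2372336  100.        ]
```

The two cameras agree on the cap top: (570.5, 214.2) at z≈100.4, against an expected 100. The pin is 62 mm away at a yaw of about 15°. I'm moving above it with the fingers shut.

```bash
python3 -m pendant '[0.03,-0.03,0,0, 0.07,-0.07,0,0, 0.11,-0.11,0,0, 0.15,-0.15,0,0, 0.19,-0.19,0,0, 0.23,-0.23,0,0, 0.27,-0.27,0,0, 0.31,-0.31,0,0, 0.35,-0.35,0,0, 0.39,-0.39,0,0, 0.43,-0.43,0,0, 0.47,-0.47,0.01,0, 0.51,-0.51,0.02,0, 0.55,-0.55,0.03,0, 0.58,-0.58,0.03,0, 0.60,-0.592,0.03,0, 0.609,-0.60,0.03,0, 0.609,-0.60,0.03,0, 0.609,-0.60,0.03,0]' 0
python3 - <<'E'
from bench import status,vision
from h import *
s=status.state();p=vision.camera_params('wrist');im=vision.snapshot('wrist');cv2.imwrite('pics/w1.png',im[:,:,::-1])
print(s['tool_pos'],s['ft_force'],s['width']);print(p)
print(shift(s,(570.5,214.2,104)))
E
```

```text
time_s: 2.48
tool_pos: [570.2, 213.3, 201.5]
eef_rot: [-3.101, -0.494, 0.001]
ft_force: [0.4, -0.8, -0.3]
width: 0.0
[570.22302939 213.34778517 201.49709571] [ 0.37118802 -0.75518216 -0.25599221] 0.004185368242195618
{'fx': 335.8995599269844, 'fy': 335.8995599269844, 'cx': 256.4223086564461, 'cy': 187.89613854898644, 'k1': 0.023539070083688832, 'T': array([[ 3.09933737e-01, -8.99119396e-01, -3.09071822e-01,
         6.49246846e+02],
       [-9.50756925e-01, -2.93623847e-01, -9.92285573e-02,
         2.39187814e+02],
       [-1.53253691e-03,  3.24606453e-01, -9.45847928e-01,
         3.45422185e+02],
       [ 0.00000000e+00,  0.00000000e+00,  0.00000000e+00,
         1.00000000e+00]])}
(array([ 0.00059241, -0.00054346,  0.0974979 ]), array([[ 9.50474476e-01,  3.10800299e-01, -1.20200565e-03],
       [ 3.10801924e-01, -9.50473433e-01,  1.55436701e-03],
       [-6.59376707e-04, -1.85097184e-03, -9.99998070e-01]]))
```

View pics/w1.png

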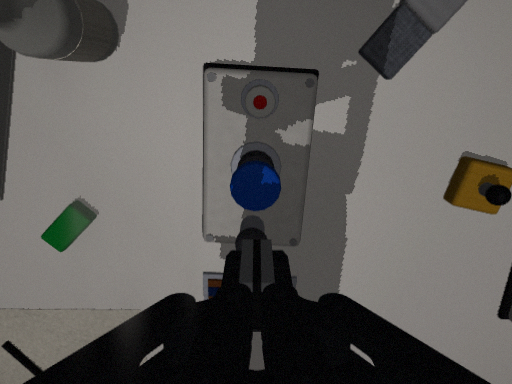

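The wrist view shows the blue cap at about (255,186) and the red pin at (260,102), both clear of the fingers. Fingertips are at (257,243), and the cap looks offset only because of its lower height. I'll go down to just above the cap and check the position.

```bash
python3 - <<'E'
from bench import vision
from h import *
p=vision.camera_params('wrist');print(at(p,(255.2,186),100),at(p,(260,102),75))
E
python3 -m pendant '[0,0,0.03,0, 0.0005,-0.0005,0.07,0, 0.0005,-0.0005,0.09,0, 0.0005,-0.0005,0.096,0, 0.0005,-0.0005,0.096,0]'
```

```text
[570.28402676 214.74967348 100.        ] [629.31659677 230.08634051  75.        ]
time_s: 3.15
tool_pos: [571.1, 214.0, 106.3]
eef_rot: [-3.101, -0.493, -0.001]
ft_force: [0.3, -0.0, 1.1]
width: -0.0
```

```bash
python3 -m pendant '[0,0,0.008,0, 0,0,0.014,0, 0,0,0.020,0, 0,0,0.026,0, 0,0,0.028,0, 0,0,0.028,0]'
```

```text
time_s: 3.9
tool_pos: [573.1, 214.4, 81.8]
eef_rot: [-3.101, -0.494, -0.008]
ft_force: [-2.8, -1.6, 14.6]
width: -0.2
```

```bash
python3 -m pendant '[0,0,0.004,0, 0,0,0.007,0, 0,0,0.007,0]'
```

```text
time_s: 4.28
tool_pos: [573.4, 214.5, 79.6]
eef_rot: [-3.101, -0.494, -0.007]
ft_force: [-10.0, -2.2, 23.9]
width: -0.1
```

```bash
python3 -m pendant '[0,0,-0.008,0, 0,0,-0.016,0, 0,0,-0.024,0, -0.001,0,-0.030,0, -0.001,0,-0.030,0]'
python3 - <<'E'
from bench import status,vision
from h import *
s=status.state();p=vision.camera_params('wrist');im=vision.snapshot('wrist');cv2.imwrite('pics/w2.png',im[:,:,::-1])
print(s['tool_pos'],s['ft_force'],shift(s,(570.5,214.3,106))[0])
E
```

```text
time_s: 4.9
tool_pos: [572.2, 214.1, 109.5]
eef_rot: [-3.101, -0.495, -0.007]
ft_force: [-0.3, 0.5, -0.1]
width: 0.3
[572.179191   214.12352085 109.51774247] [-0.34750695  0.5007588  -0.08899866] [-0.00155739 -0.00068806  0.00351091]
```

View pics/w2.png

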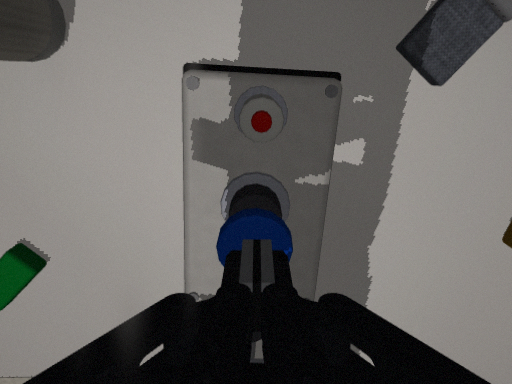

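```bash
python3 -m pendant '[-0.0015,0,0.010,0, -0.002,0,0.018,0, -0.002,0,0.026,0, -0.002,0,0.032,0, -0.002,0,0.036,0, -0.002,0,0.037,0, -0.002,0,0.037,0]';  python3 -m pendant '[0,0,-0.008,0, 0,0,-0.016,0, 0,0,-0.024,0, 0,0,-0.030,0, 0,0,-0.030,0]'
python3 - <<'E'
from bench import status,vision
from h import *
s=status.state();im=vision.snapshot('scene');cv2.imwrite('pics/s2.png',im[:,:,::-1]);cv2.imwrite('pics/s2c.png',cv2.resize(im[225:295,280:360,::-1],None,fx=7,fy=7,interpolation=cv2.INTER_NEAREST))
print(s['tool_pos'],s['ft_force'],shift(s,(570.5,214.3,106))[0])
E
```

```text
time_s: 5.82
tool_pos: [571.2, 213.8, 78.4]
eef_rot: [-3.101, -0.495, -0.009]
ft_force: [-11.5, -3.5, 33.4]
width: -0.1
time_s: 6.45
tool_pos: [570.9, 213.7, 108.1]
eef_rot: [-3.101, -0.495, -0.008]
ft_force: [0.1, -1.3, 0.2]
width: 0.3
[570.90476993 213.71979601 108.07947935] [ 0.0928898  -1.30116744  0.17841472] [-0.00021432 -0.0006773   0.00207847]
```

View pics/s2c.png

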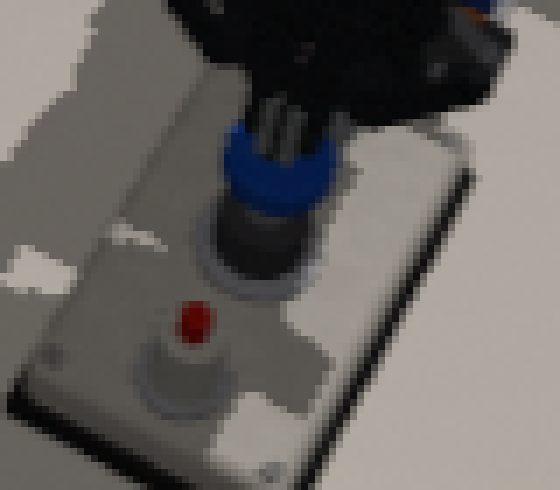

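The pin now stands visibly above the turret, with red from about (307,268) to (307,274), and the cap is back up. The strokes are working, so I'll continue.

```bash
python3 -m pendant '[0,0,0.010,0, 0,0,0.018,0, 0,0,0.026,0, 0,0,0.032,0, 0,0,0.035,0, 0,0,0.035,0, 0,0,0.035,0]';  python3 -m pendant '[0,0,-0.008,0, 0,0,-0.016,0, 0,0,-0.024,0, 0,0,-0.029,0, 0,0,-0.029,0]'
python3 -m pendant '[0,0,0.010,0, 0,0,0.018,0, 0,0,0.026,0, 0,0,0.032,0, 0,0,0.034,0, 0,0,0.034,0, 0,0,0.034,0]';  python3 -m pendant '[0,0,-0.008,0, 0,0,-0.016,0, 0,0,-0.024,0, 0,0,-0.029,0, 0,0,-0.029,0]'
python3 - <<'E'
from bench import status,vision
from h import *
s=status.state();im=vision.snapshot('scene');cv2.imwrite('pics/s3.png',im[:,:,::-1]);cv2.imwrite('pics/s3c.png',cv2.resize(im[225:295,280:360,::-1],None,fx=7,fy=7,interpolation=cv2.INTER_NEAREST))
print(s['tool_pos'],s['ft_force'],shift(s,(570.5,214.3,106))[0])
E
```

```text
time_s: 7.38
tool_pos: [571.9, 214.0, 78.6]
eef_rot: [-3.102, -0.496, -0.009]
ft_force: [-10.9, -2.8, 30.8]
width: 0.0
time_s: 8.0
tool_pos: [571.4, 213.9, 107.2]
eef_rot: [-3.102, -0.496, -0.008]
ft_force: [-0.4, 0.2, 0.1]
width: -0.4
time_s: 8.88
tool_pos: [572.6, 214.2, 78.8]
eef_rot: [-3.102, -0.497, -0.011]
ft_force: [-10.4, -3.2, 29.3]
width: -0.0
time_s: 9.5
tool_pos: [572.1, 214.1, 107.4]
eef_rot: [-3.102, -0.497, -0.009]
ft_force: [0.5, -0.5, -0.3]
width: 0.2
[572.13100724 214.11840653 107.36412375] [ 0.51107764 -0.45927225 -0.28239793] [-0.00150075 -0.00068312  0.00135465]
```

View pics/s3c.png

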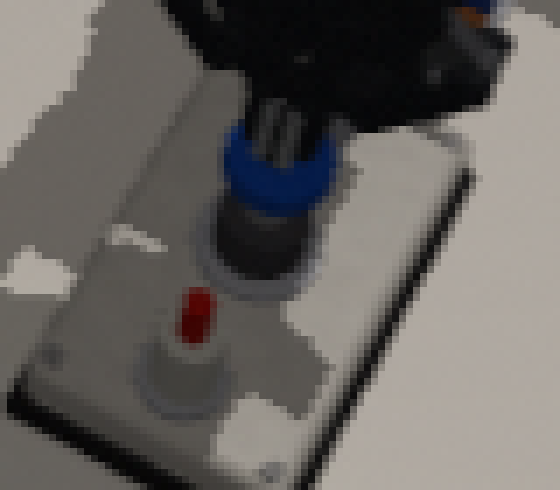

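The pin is higher, with red from about row 266 to 274, but no green shows yet. Two more strokes, with an x correction of -1.5 mm.

```bash
python3 -m pendant '[-0.0015,0,0.006,0, -0.002,0,0.016,0, -0.002,0,0.026,0, -0.002,0,0.032,0, -0.002,0,0.035,0, -0.002,0,0.035,0, -0.002,0,0.035,0]';  python3 -m pendant '[0,0,-0.008,0, 0,0,-0.016,0, 0,0,-0.024,0, 0,0,-0.029,0, 0,0,-0.029,0]'
python3 -m pendant '[0,0,0.010,0, 0,0,0.018,0, 0,0,0.026,0, 0,0,0.032,0, 0,0,0.035,0, 0,0,0.035,0, 0,0,0.035,0]';  python3 -m pendant '[0,0,-0.008,0, 0,0,-0.016,0, 0,0,-0.024,0, 0,0,-0.029,0, 0,0,-0.029,0]'
python3 - <<'E'
from bench import status,vision
from h import *
s=status.state();im=vision.snapshot('scene');cv2.imwrite('pics/s4.png',im[:,:,::-1]);cv2.imwrite('pics/s4c.png',cv2.resize(im[225:295,280:360,::-1],None,fx=7,fy=7,interpolation=cv2.INTER_NEAREST))
print(s['tool_pos'],s['ft_force'],shift(s,(570.5,214.3,106))[0])
E
```

```text
time_s: 10.42
tool_pos: [571.1, 213.8, 78.3]
eef_rot: [3.102, 0.498, 0.011]
ft_force: [-12.9, -3.3, 33.2]
width: -0.1
time_s: 11.05
tool_pos: [570.6, 213.7, 106.9]
eef_rot: [3.102, 0.498, 0.009]
ft_force: [0.5, -0.2, 0.1]
width: -0.1
time_s: 11.92
tool_pos: [572.0, 214.1, 78.3]
eef_rot: [3.101, 0.499, 0.013]
ft_force: [-12.0, -2.4, 34.0]
width: 0.1
time_s: 12.55
tool_pos: [571.4, 214.0, 106.8]
eef_rot: [3.101, 0.499, 0.011]
ft_force: [0.4, -0.3, 0.2]
width: 0.2
[571.42040397 213.95505688 106.75706484] [ 0.44460965 -0.27495005  0.19961385] [-0.00077109 -0.00061727  0.00075078]
```

View pics/s4c.png

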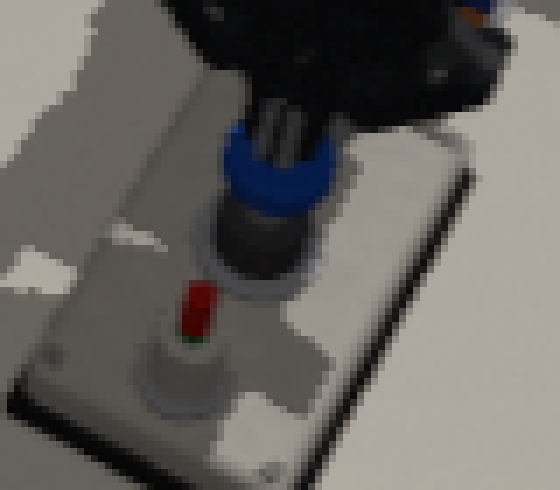

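Green is just starting to show at about (307,273). Two more strokes; extra ones do no harm.

```bash
python3 -m pendant '[-0.001,0,0.006,0, -0.0015,0,0.016,0, -0.0015,0,0.026,0, -0.0015,0,0.032,0, -0.0015,0,0.034,0, -0.0015,0,0.034,0, -0.0015,0,0.034,0]';  python3 -m pendant '[0,0,-0.008,0, 0,0,-0.016,0, 0,0,-0.024,0, 0,0,-0.029,0, 0,0,-0.029,0]'
python3 -m pendant '[0,0,0.010,0, 0,0,0.018,0, 0,0,0.026,0, 0,0,0.032,0, 0,0,0.034,0, 0,0,0.034,0, 0,0,0.034,0]';  python3 -m pendant '[0,0,-0.008,0, 0,0,-0.016,0, 0,0,-0.024,0, 0,0,-0.029,0, 0,0,-0.029,0]'
python3 - <<'E'
from bench import status,vision
from h import *
s=status.state();im=vision.snapshot('scene');cv2.imwrite('pics/s5.png',im[:,:,::-1]);cv2.imwrite('pics/s5c.png',cv2.resize(im[225:295,280:360,::-1],None,fx=7,fy=7,interpolation=cv2.INTER_NEAREST))
cv2.imwrite('pics/spare.png',cv2.resize(im[150:220,180:260,::-1],None,fx=7,fy=7,interpolation=cv2.INTER_NEAREST))
print(s['tool_pos'],s['ft_force'],shift(s,(570.5,214.3,106))[0])
E
```

```text
time_s: 13.48
tool_pos: [570.8, 213.8, 78.5]
eef_rot: [3.101, 0.499, 0.012]
ft_force: [-11.8, -3.7, 33.0]
width: 0.3
time_s: 14.1
tool_pos: [570.4, 213.7, 107.1]
eef_rot: [3.101, 0.499, 0.011]
ft_force: [0.4, 0.3, 0.4]
width: -0.1
time_s: 14.98
tool_pos: [571.6, 214.0, 78.7]
eef_rot: [3.1, 0.5, 0.013]
ft_force: [-10.3, -2.8, 30.3]
width: -0.2
time_s: 15.6
tool_pos: [571.0, 213.9, 107.2]
eef_rot: [3.1, 0.5, 0.012]
ft_force: [-0.3, 0.5, -0.0]
width: 0.0
[571.02255338 213.93453775 107.2401723 ] [-3.02422960e-01  4.83762202e-01 -1.94375408e-04] [-0.00039037 -0.00051412  0.0012361 ]
```

View pics/s5c.png

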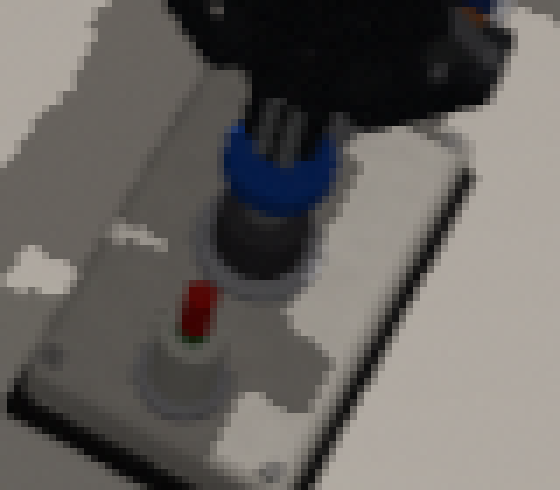

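View pics/spare.png

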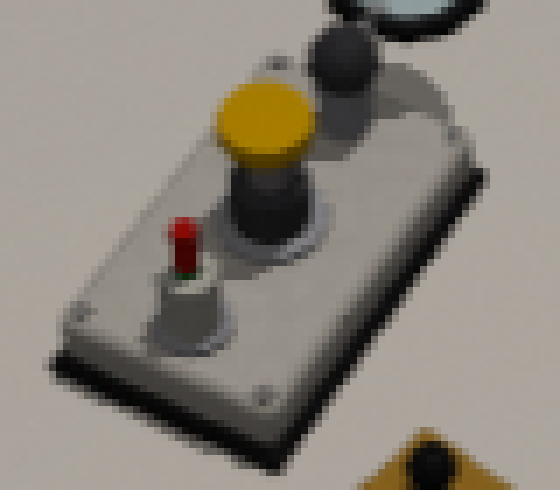

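The pin looks the same after two further strokes, which suggests it's at its end stop. The green sliver matches the one on the spare foot's fully-out pin. I'll retreat upward and check the pin's height.

```bash
python3 -m pendant '[0,0,-0.02,0, 0,0,-0.05,0, 0,0,-0.08,0, -0.03,0,-0.1,0, -0.07,0,-0.11,0, -0.11,0,-0.11,0, -0.13,0,-0.11,0, -0.13,0,-0.11,0]'
python3 - <<'E'
from bench import status,vision
from h import *
P={n:vision.camera_params(n) for n in('scene','wrist','top')}
I={n:vision.snapshot(n)[:,:,::-1].copy() for n in('scene','wrist')}
for n in I: cv2.imwrite(f'pics/{n}6.png',I[n])
def proj(p,X):
    T=np.linalg.inv(p['T']);K=np.array([[p['fx'],0,p['cx']],[0,p['fy'],p['cy']],[0,0,1]])
    return cv2.projectPoints(np.array([X],float),cv2.Rodrigues(T[:3,:3])[0],T[:3,3],K,np.array([p['k1'],0,0,0.]))[0].ravel()
for z in(72,84,92,96):print(z,proj(P['scene'],(630.4,230.4,z)),proj(P['wrist'],(630.4,230.4,z)))
u,v=proj(P['wrist'],(630,230.4,85)).astype(int)
if 0<u<512 and 0<v<384: cv2.imwrite('pics/w6c.png',cv2.resize(I['wrist'][max(v-40,0):v+40,max(u-45,0):u+45],None,fx=7,fy=7,interpolation=cv2.INTER_NEAREST)); print('crop',u,v)
cv2.imwrite('pics/s6c.png',cv2.resize(I['scene'][225:295,280:360],None,fx=7,fy=7,interpolation=cv2.INTER_NEAREST))
for nm,(x0,y0,x1,y1) in {'foot':(295,255,325,290),'spare':(195,175,220,205)}.items():
    h=cv2.cvtColor(I['scene'][y0:y1,x0:x1],cv2.COLOR_BGR2HSV).astype(int)
    for c,m in(('red',((h[...,0]<8)|(h[...,0]>172))&(h[...,1]>120)&(h[...,2]>50)),('green',(abs(h[...,0]-60)<20)&(h[...,1]>60))):
        r,cc=np.nonzero(m); print(nm,c,m.sum(), (r.min()+y0,r.max()+y0,cc.min()+x0,cc.max()+x0) if m.any() else 0)
print(status.state()['tool_pos'])
E
```

```text
time_s: 16.65
tool_pos: [446.0, 172.9, 217.2]
eef_rot: [3.1, 0.5, 0.014]
ft_force: [-0.0, -0.7, 0.0]
width: -0.2
72 [307.11625352 271.8295443 ] [260.84196518 -92.61624616]
84 [307.72484128 269.39466298] [ 261.11676643 -101.20311266]
92 [308.1367456  267.74676364] [ 261.31610308 -107.43418087]
96 [308.34458558 266.91528492] [ 261.42113592 -110.71817208]
foot red 31 (np.int64(265), np.int64(272), np.int64(306), np.int64(310))
foot green 3 (np.int64(273), np.int64(273), np.int64(306), np.int64(308))
spare red 24 (np.int64(181), np.int64(188), np.int64(204), np.int64(207))
spare green 3 (np.int64(189), np.int64(189), np.int64(205), np.int64(207))
[447.57699756 173.24215598 217.21816278]
```

```bash
ls pics
```

```text
s2.png
s2c.png
s3.png
s3c.png
s4.png
s4c.png
s5.png
s5c.png
s6c.png
scene0.png
scene6.png
scene_c.png
spare.png
top0.png
top_c.png
w1.png
w2.png
wrist6.png
```

View pics/s6c.png

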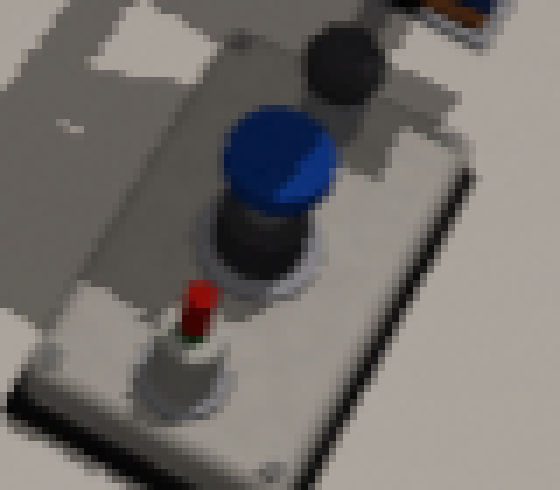

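View pics/scene6.png

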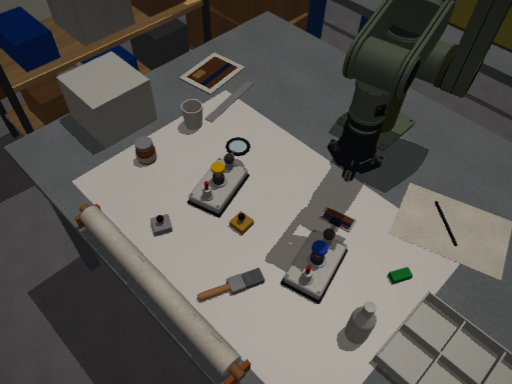

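The pin's top face is now at about (308.9,266.7). The projection for a fully-out pin (z=96) is (308.3,266.9). Its red and green rows match the spare's, the blue cap is up, and nothing else has moved.

```bash
python3 -c "
from bench import hand_in,status
s=status.state();print(s['ft_force'],abs(s['qvel']).max());print(hand_in())"
```

```text
[-0.08082289 -0.05099049  0.21100877] 0.021164176932429914
the job is handed in; nothing more can be done
None
```

The blue plunger's pin now stands fully out with its green band showing, and the plunger is up. I handed the job in at about 17 s of the 48 s allowed.

- **Strokes:** I pressed the plunger with the shut fingertips eight times. Each stroke went down to about 78–80 mm and came back clear of the cap. The highest vertical force I read was about 34 N, with up to 13 N sideways.
- **Pin height:** The top of the pin appears at image row 266.7, where a pin fully out at 96 mm should be at row 266.9. It did not change over the last two strokes, so it is at its end stop.
- **Green band:** It shows as about three pixels, the same as on the spare foot's fully-out pin. That is too coarse to measure the band's width directly.
- **Clearance:** The gripper is clear at about 217 mm height with no force on it. By eye, the final picture shows the yellow plunger and the loose things where they were.
- **Check that failed:** I tried for a close-up of the pin from the wrist camera, but the pin was out of its view. The final check rests on the scene camera alone.

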